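# Seat a vial block in the corner of a sampler tray carrier and hold it

### The job

Pick up the aluminium vial block with the fifteen small holes (not the one with six large holes), carry it over and set it down on the tray carrier without dropping it, then push it into the carrier's corner, long side along the long fence, until it sits flat and square against both fences at once. Finish holding it there: keep the fingers pressing it firmly against both fences so that the clamp can be closed on it, and do not let go. Leave the other block, the bottle and the vial carton where they are.

Things in the scene. Friction and masses are not known exactly. Their poses are not given: they have to be found in the camera images.
- small_hole_block: machined aluminium vial block to seat, 92 (x) by 56 (y) by 45 (z) mm, 0.5 kg; 15 small holes (12 mm, three rows of five) in its top, six with capped vials, fixed in it, 12 mm proud. Origin: centre of underside, x along its long side, z up; either end may go to the short fence. Gripped across the 56 mm with fingertips 15 mm or more above its underside, they clear the fences
- large_hole_block: the other vial block, to be left alone: same outer size (92 by 56 by 45 mm) but 6 large holes (22 mm, two rows of three), two with capped vials 16 mm proud. Origin: centre of underside, x along its long side. It and the small-hole block may have changed places
- carrier: tray carrier pulled out of an autosampler, fixed: black plate 200 (x) by 170 (y) mm, top face 10 mm above the bench, steel pull handle on its -x side. Origin: centre of underside, x from handle to short fence, z up. Place and yaw vary. At its (-x, +y) corner a steel push clamp, drawn back, up to 40 mm above the bench, its rubber tip 40 mm diagonally from a seated block
- long_fence: fixed aluminium bar on the carrier's -y side, 96 (x) by 10 (y) by 12 (z) mm, for the block's long side. Origin at the centre of its underside, on the plate; axes as the carrier's; its inner face looks to the carrier's +y, 5 mm from the origin
- short_fence: fixed aluminium bar at the carrier's +x end, 10 (x) by 62 (y) by 12 (z) mm, for the block's short end. Origin at the centre of its underside, on the plate; axes as the carrier's; its inner face looks to the carrier's -x, 5 mm from the origin
- corner (a point): the point on the carrier plate's top face (10 mm above the bench) where the planes of the two fences' inner faces meet; axes as the carrier's. A fully seated block has its origin 46 mm to -x and 28 mm to +y of it, at the same height, its long side along x. The bars stop 10 mm short of this point. Block, plate and fences are smooth: friction about 0.3
- bottle: small amber glass bottle, 56 mm across and 115 mm high, standing beyond the work; leave alone. Origin at the centre of its underside
- vial_carton: white plastic carton of vials, 110 (x) by 85 (y) mm, 36 mm high with the vials; leave alone. Origin at the centre of its underside
Mind the look-alikes: they are no part of the job. What is shaped like the small_hole_block but pink or purple is not meant.

How it is judged:
By the outcome, as a careful person would: the job done as asked, in the order asked, and still so for the second after the job is handed in, while the arm keeps its last pose, push and grip.
It also fails if it takes over 58 s, if anything falls off the work surface, if the arm or the gripper's body presses on something with over 40 N, if the wrist force passes 120 N, or if a joint passes its speed limit or range.

### The arm

A 6-joint arm with a two-finger parallel gripper is mounted at the origin on the work surface. World frame = base frame: x ahead of the robot, y to its left, z up, the work surface at z = 0. Lengths are in m, angles in rad, forces in N, time in s.
With the tool pointing down it reaches from about 0.375 to 0.975 m from the base axis. Payload 3.8 kg.
Tool frame: the origin (TCP) lies on the centre line of the jaws, within the pads' length; the fingertips stand 8 mm ahead of it and the grasp point (between the pads) lies 11 mm behind it; z points along the fingers, y is the direction in which the jaws open and shut (so a half turn about z gives the same grasp; the last joint's range is limited). The gripper opens to 85 mm and grips with 20 to 120 N. Pads are 22 mm wide; open, the fingers measure 114 mm over their backs; the gripper's body (76 mm by 85 mm) begins 54 mm behind the grasp point. The pads swing forward as they close: fully open they stand 13 mm farther back than shut.
Start: joints at [1.217, 0.264, 1.604, -0, 1.274, -0.037], TCP at [0.21, 0.641, 0.239] pointing down, gripper open.
Joint ranges: [-2.63, 2.63], [-0.94, 2.18], [0.31, 2.57], [-1.31, 4.45], [0, 2.66], [-2.55, 2.55]. Speed limits (rad/s): [2.57, 2.57, 3.14, 3.14, 3.14, 3.14].

### API

Orientations are given as a rotation vector (axis times angle).
In Python, from workcell import bot gives the robot as it stands.
- The arm moves only by the tool arm_command, never from a script. Its arguments are lists of equal length, an entry for each row: "slide": the shift along the tool's x, y, z in m, a list of three; "angular": the turn, a rotation vector about the tool's x, y, z in degrees, a list of three; "hand": the finger opening in m, from 0 to 0.0854. A call has exactly 8 rows; each row shifts and turns the pose as measured when the row begins, along the tool's axes as they then stand; what a row does not reach is not made up. A row lasts 1/10 s, in which the tool goes at most 50 mm and 8.59 degrees, less where a joint would pass 70% of its speed; a pose out of reach is approached as far as the arm can. A call is refused whole if a number of a shift passes 0.05 or a number of a turn 8.59, either way. A call with a gripper value outside its range is refused whole. The fingers move at their own pace and stop on an object; "squeeze" is the grip in N (left out, the last holds). Time passes only in rows, so rows that do not move let the fingers close, or fill a call up. It gives the time, the measured TCP pose, the force and the opening at its end, in the units of the state.
- bot.read_state(): the state, without advancing time (a new reading comes with each control period).
- bot.read_camera(name): name is "side" or "top" or "wrist"; returns the picture (384x512x3 uint8, red, green, blue); there is no depth.
- bot.get_calibration(name): a dict with "fx", "fy", "cx", "cy" (pixels), "R" (3x3) and "t" (3): a world point X has camera coordinates R X + t. Camera axes: x right, y down, z forward; pixel columns grow to the right and rows downward; lengths in m; the calibration is good to about 2 mm. A picture is of the moment at which its call begins: read the wrist's pose just before it. get_calibration takes no time and is no camera call; for the wrist camera it gives the pose at the moment of the call.
- bot.finish_job(): hands the job in, once; it reports no verdict.
The state is a dict: "time": time; "q": joint angles; "joint_vel": joint speeds; "joint_torque": joint torques, N m; "tool_pos": TCP position; "tcp_rot": TCP orientation; "wrist_force": force on the tool from outside, world axes, zero at the start; "torque": the same for the moment, N m; "width": opening from 0.0 (shut) to 1.0 (fully open).
Only numpy, scipy, OpenCV 4.12 (cv2) and the standard library are available. Lean on these libraries where they do the work, as an engineer would, in place of code of your own. Each camera call takes 0.05 s, during which the arm holds its last target.

## Working session

There is one attempt and no reset: what is moved stays moved. The work goes in short steps, Python scripts to look and compute and a tool call to move; the robot and the scene stay as the last step left them, time stands still between calls to the robot, and variables do not carry over. Pictures are saved under pics/ and viewed, and the job is handed in when it is done.

Besides the shell and the picture viewer there is one more tool, called after "Request:" by a JSON object that holds its "name" and its "arguments". arm_command: Moves the arm, as the interface text tells. Its arguments: {"type":"object","properties":{"slide":{"type":"array","items":{"type":"array","items":{"type":"number"}}},"angular":{"type":"array","items":{"type":"array","items":{"type":"number"}}},"hand":{"type":"array","items":{"type":"number"}},"squeeze":{"type":"number"}},"required":["slide","angular","hand"]}

```bash
ls; mkdir -p pics; python3 - <<'E'
from workcell import bot
import cv2
s=bot.read_state(); print(s)
for n in ["side","top","wrist"]:
    c=bot.get_calibration(n); print(n,c)
    im=bot.read_camera(n); cv2.imwrite(f"pics/{n}0.png",im[:,:,::-1])
E
```

```text
pics
{'time': 0.0, 'q': array([ 1.21708150e+00,  2.64782062e-01,  1.60538607e+00,  2.16959449e-05,
        1.27372038e+00, -3.68994687e-02]), 'joint_vel': array([-0.00132879,  0.00226971,  0.00045747,  0.0002261 , -0.0002543 ,
        0.0001417 ]), 'joint_torque': array([-9.88453394e-05, -5.15133977e+01, -3.67311180e+01, -1.07200851e-04,
        1.31877878e-02,  4.81003951e-06]), 'tool_pos': array([0.21003384, 0.64072685, 0.23793603]), 'tcp_rot': array([-0.49550983, -3.10179542,  0.00353092]), 'wrist_force': array([ 0.25101114, -0.2356545 ,  0.17248689]), 'torque': array([-0.04638232, -0.00996874,  0.04050949]), 'width': 1.0039031485794048}
side {'fx': 375.8922484240037, 'fy': 375.8922484240037, 'cx': 257.3628905165473, 'cy': 196.9536035149566, 'R': array([[-0.72706415, -0.68652376,  0.00792776],
       [-0.34119486,  0.35127469, -0.87188999],
       [ 0.59578837, -0.63662487, -0.48963761]]), 't': array([0.41956928, 0.22618667, 0.5585602 ])}
top {'fx': 347.5330568264065, 'fy': 347.5330568264065, 'cx': 249.87934745226664, 'cy': 194.13208623639287, 'R': array([[ 0.02396763, -0.99945072,  0.02288712],
       [-0.99747789, -0.02543772, -0.06626296],
       [ 0.06680876, -0.02124123, -0.99753967]]), 't': array([-0.00467552,  0.56508229,  0.74024794])}
wrist {'fx': 332.26834552912686, 'fy': 332.26834552912686, 'cx': 257.4991878743015, 'cy': 195.26792484783994, 'R': array([[ 0.312031  ,  0.95006741, -0.00292638],
       [ 0.90029095, -0.29469613,  0.32035981],
       [ 0.30350102, -0.10259678, -0.94729142]]), 't': array([-0.67310924, -0.04091918,  0.38369071])}
```

View pics/top0.png

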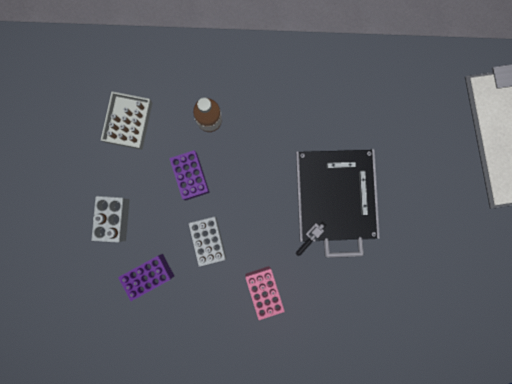

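View pics/side0.png

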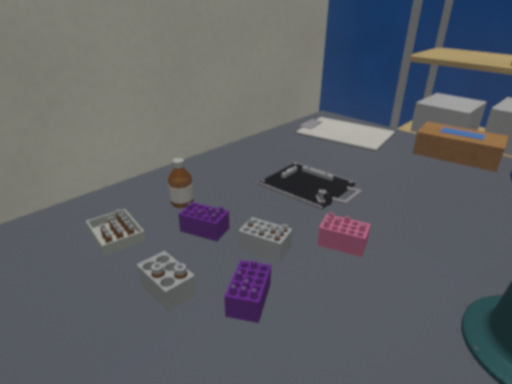

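View pics/wrist0.png

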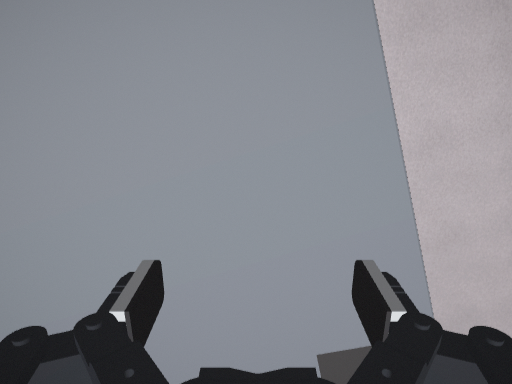

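The top view shows the silver block with 15 small holes at about (207,241). The carrier is at (338,195), with its short fence at (342,165), its long fence at (364,193) and its handle at (344,250). Next I'll measure these.

```bash
cat > h.py <<'E'
import numpy as np, cv2
from scipy.spatial.transform import Rotation as Ro
from workcell import bot
def cast(c,u,v,z):
    d=c['R'].T@np.array([(u-c['cx'])/c['fx'],(v-c['cy'])/c['fy'],1.]); o=-c['R'].T@c['t']
    return o+d*(z-o[2])/d[2]
def proj(c,X):
    p=c['R']@np.array(X)+c['t']; return c['fx']*p[0]/p[2]+c['cx'],c['fy']*p[1]/p[2]+c['cy']
def rect(pts):
    r=cv2.minAreaRect(np.float32(pts)*1000); b=cv2.boxPoints(r)
    e=[b[1]-b[0],b[2]-b[1]]; e=max(e,key=np.linalg.norm)
    return np.array(r[0])/1000, r[1], np.degrees(np.arctan2(e[1],e[0]))
def plan(goal_xy,z,R):  # tool frame move
    s=bot.read_state(); Rt=Ro.from_rotvec(s['tcp_rot'])
    d=Rt.inv().apply(np.array([*goal_xy,z])-s['tool_pos'])
    a=(Rt.inv()*R).as_rotvec(degrees=True)
    return s,d,a
def down(yaw_y_deg): # tool pointing down, tool y-axis at world angle
    a=np.radians(yaw_y_deg); y=np.array([np.cos(a),np.sin(a),0]); z=np.array([0,0,-1.]); x=np.cross(y,z)
    return Ro.from_matrix(np.c_[x,y,z])
E
python3 - <<'E'
from h import *
c=bot.get_calibration("top"); im=cv2.imread("pics/top0.png")
g=cv2.resize(im[130:280,160:400],None,fx=3.3,fy=3.3,interpolation=cv2.INTER_CUBIC); cv2.imwrite("pics/topz.png",g)
hsv=cv2.cvtColor(im,cv2.COLOR_BGR2HSV)
m=((hsv[...,1]<60)&(hsv[...,2]>100)).astype(np.uint8)*255
m=cv2.morphologyEx(m,cv2.MORPH_CLOSE,np.ones((3,3)))
for k in cv2.findContours(m,cv2.RETR_EXTERNAL,cv2.CHAIN_APPROX_NONE)[0]:
    if cv2.contourArea(k)<40: continue
    k=k[:,0]; 
    for z in (.045,.022):
        print(k.mean(0),z,rect([cast(c,*p,z)[:2] for p in k]))
s=bot.read_state();print(Ro.from_rotvec(s['tcp_rot']).as_matrix().round(3))
E
```

```text
[343.86259542 249.95419847] 0.045 (array([ 0.45696774, -0.18955484]), (39.90025329589844, 81.83238983154297), np.float32(-86.9887))
[343.86259542 249.95419847] 0.022 (array([ 0.45516342, -0.19631911]), (41.155670166015625, 84.40723419189453), np.float32(-86.98866))
[315.04444444 232.08888889] 0.045 (array([ 0.48874966, -0.13040602]), (23.61363983154297, 37.383583068847656), np.float32(-43.696873))
[315.04444444 232.08888889] 0.022 (array([ 0.48794534, -0.13530919]), (24.356643676757812, 38.55984115600586), np.float32(-43.696728))
[206.33333333 241.17730496] 0.045 (array([0.46319675, 0.09825523]), (95.25618743896484, 58.74885559082031), np.float32(15.303852))
[206.33333333 241.17730496] 0.022 (array([0.46158835, 0.10054681]), (98.25335693359375, 60.597373962402344), np.float32(15.303841))
[106.74825175 218.74825175] 0.045 (array([0.50474844, 0.30619174]), (58.85902404785156, 95.51604461669922), np.float32(-2.295872))
[106.74825175 218.74825175] 0.022 (array([0.50444757, 0.315026  ]), (60.711002349853516, 98.52136993408203), np.float32(-2.2959256))
[363.62365591 192.7311828 ] 0.045 (ar
[... 1467 characters left out ...]
rray([0.72294568, 0.28691617]), (88.40291595458984, 113.4233169555664), np.float32(-9.451445))
[495.08238636 132.36363636] 0.045 (array([ 0.70764124, -0.5060224 ]), (95.5426025390625, 317.2283630371094), np.float32(-1.5277026))
[495.08238636 132.36363636] 0.022 (array([ 0.71372424, -0.5227442 ]), (98.54883575439453, 327.20989990234375), np.float32(-1.5277029))
[257.9106814   14.29281768] 0.045 (array([ 0.94747516, -0.0036994 ]), (85.21985626220703, 1120.5986328125), np.float32(-87.77548))
[257.9106814   14.29281768] 0.022 (array([ 0.96110181, -0.00461603]), (87.90118408203125, 1155.8577880859375), np.float32(-87.77521))
[[-0.95   0.312 -0.001]
 [ 0.312  0.95  -0.002]
 [ 0.    -0.002 -1.   ]]
```

View pics/topz.png

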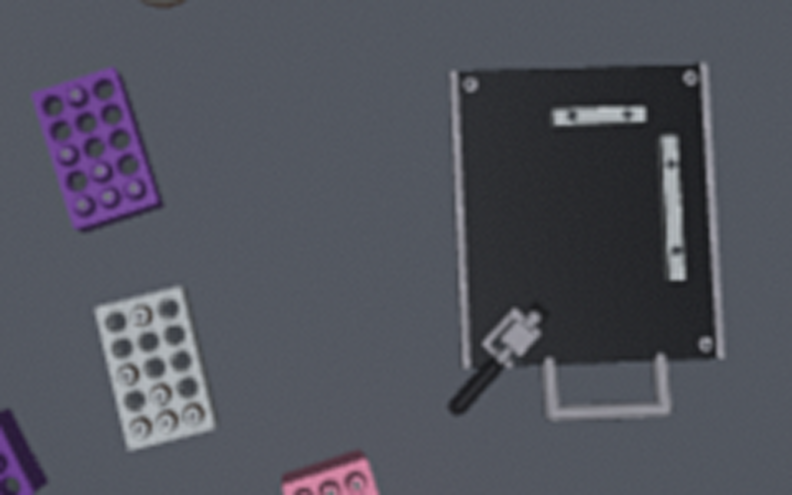

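```bash
python3 - <<'E'
from h import *
c=bot.get_calibration("wrist"); s=bot.read_state(); T=Ro.from_rotvec(s['tcp_rot'])
o=-c['R'].T@c['t']; print("cam in tool",T.inv().apply(o-s['tool_pos']))
print("centre ray in tool",T.inv().apply(cast(c,256,192,.045)-s['tool_pos']))
print("bottom fingers row260",T.inv().apply(cast(c,256,300,.045)-s['tool_pos']))
R=down(105.3)
for off in (0.0,-.06):
  g=np.array([.463,.098])+off*R.as_matrix()[:2,0]*-1
  print(plan(g,.2,R)[1:])
E
```

```text
cam in tool [ 0.08378662 -0.00035576 -0.13655701]
centre ray in tool [-0.02416013 -0.0022394   0.19320455]
bottom fingers row260 [-0.15741758 -0.00250196  0.19319565]
(array([-0.40945547, -0.43697404,  0.03898564]), array([ -0.10233511,  -0.03503001, -33.45165439]))
(array([-0.3593944 , -0.47004798,  0.03905068]), array([ -0.10233511,  -0.03503001, -33.45165439]))
```

Request:
{"name": "arm_command", "arguments": {"slide": [[-0.033,-0.035,0.002],[-0.033,-0.035,0.002],[-0.033,-0.035,0.002],[-0.033,-0.035,0.002],[-0.033,-0.035,0.002],[-0.033,-0.035,0.002],[-0.033,-0.035,0.002],[-0.033,-0.035,0.002]], "angular": [[0,0,0],[0,0,0],[0,0,0],[0,0,0],[0,0,0],[0,0,0],[0,0,0],[0,0,0]], "hand": [0.085,0.085,0.085,0.085,0.085,0.085,0.085,0.085]}}

```text
time: 0.95
tool_pos: [0.3756, 0.2855, 0.218]
tcp_rot: [-0.478, -3.104, 0.005]
wrist_force: [0.3, 0.4, -0.4]
width: 0.999
```

```bash
python3 - <<'E'
from h import *
R=down(105.3)
print(plan([.463,.098],.2,R)[1:], plan([.463,.098],.2,R)[0]['time'])
T=Ro.from_rotvec(bot.read_state()['tcp_rot']); print((R.inv()*T).apply(plan([.463,.098],.2,R)[1]))
E
```

```text
(array([-0.13975278, -0.15247605,  0.01831491]), array([ -0.16746317,  -0.11217394, -32.79411274])) 0.95
[-0.03484646 -0.20390821  0.01795513]
```

Request:
{"name": "arm_command", "arguments": {"slide": [[-0.023,-0.025,0.003],[-0.019,-0.028,0.003],[-0.014,-0.031,0.003],[-0.01,-0.033,0.003],[-0.006,-0.034,0.003],[-0.006,-0.034,0.003],[0,0,0],[0,0,0]], "angular": [[0,0,-8.2],[0,0,-8.2],[0,0,-8.2],[0,0,-8.2],[0,0,0],[0,0,0],[0,0,0],[0,0,0]], "hand": [0.085,0.085,0.085,0.085,0.085,0.085,0.085,0.085]}}

```text
time: 1.75
tool_pos: [0.4634, 0.0873, 0.1986]
tcp_rot: [0.426, -3.11, 0.006]
wrist_force: [0.3, 0.8, -0.1]
width: 0.996
```

```bash
python3 - <<'E'
from h import *
R=down(105.3)
print(plan([.463,.098],.2,R)[1:])
c=bot.get_calibration("wrist"); im=bot.read_camera("wrist")[:,:,::-1]; cv2.imwrite("pics/w1.png",im)
E
```

```text
(array([-0.00247502,  0.01039682, -0.00142086]), array([-0.19147407, -0.19388223,  0.29934431]))
```

View pics/w1.png

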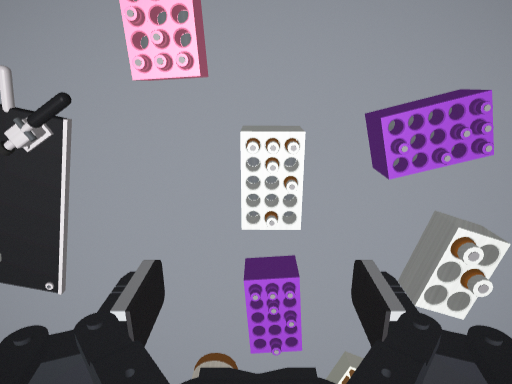

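The wrist view shows the silver 15-hole block at (273,180), almost aligned with the tool. Now I'll measure it.

```bash
python3 - <<'E'
from h import *
c=bot.get_calibration("wrist"); im=cv2.imread("pics/w1.png")
z=cv2.resize(im[115:245,220:325],None,fx=4.5,fy=4.5,interpolation=cv2.INTER_CUBIC); cv2.imwrite("pics/w1z.png",z)
hsv=cv2.cvtColor(im,cv2.COLOR_BGR2HSV)
for th in (185,205,225):
    m=np.zeros(im.shape[:2],np.uint8); m[115:245,220:325]=((hsv[...,2]>th)&(hsv[...,1]<40))[115:245,220:325]*255
    k=max(cv2.findContours(m,cv2.RETR_EXTERNAL,cv2.CHAIN_APPROX_NONE)[0],key=cv2.contourArea)[:,0]
    print(th,k.min(0),k.max(0),rect([cast(c,*p,.045)[:2] for p in k]))
E
```

```text
185 [240 131] [305 229] (array([0.46129791, 0.09984219]), (92.65032196044922, 57.12043762207031), np.float32(15.616704))
205 [240 131] [305 229] (array([0.461422  , 0.09977243]), (92.6475830078125, 56.566673278808594), np.float32(15.4091215))
225 [241 132] [305 229] (array([0.46171024, 0.09995256]), (92.06649017333984, 56.21559524536133), np.float32(15.335711))
```

View pics/w1z.png

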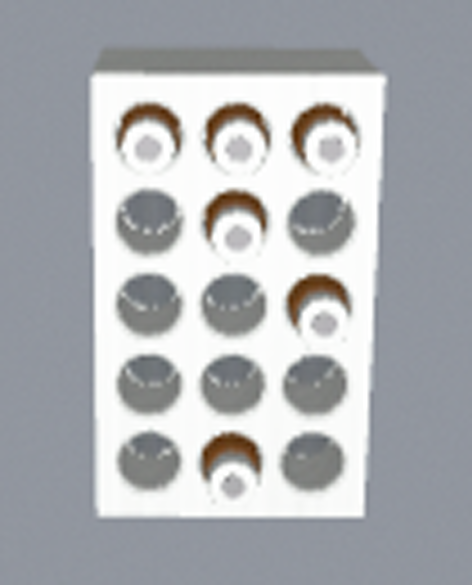

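```bash
python3 - <<'E'
from h import *
print(plan([.4616,.0999],.026,down(105.35))[1:])
E
```

```text
(array([-0.00220771,  0.01303846,  0.17258571]), array([-0.21700071, -0.18917989,  0.30732853]))
```

Request:
{"name": "arm_command", "arguments": {"slide": [[-0.002,0.013,0.01],[0,0,0.035],[0,0,0.035],[0,0,0.035],[0,0,0.022],[0,0,0],[0,0,0],[0,0,0]], "angular": [[-0.2,-0.2,0.3],[0,0,0],[0,0,0],[0,0,0],[0,0,0],[0,0,0],[0,0,0],[0,0,0]], "hand": [0.085,0.085,0.085,0.085,0.085,0.085,0.085,0.085]}}

```text
time: 2.6
tool_pos: [0.4586, 0.1146, 0.0572]
tcp_rot: [-0.435, 3.107, 0.008]
wrist_force: [-0.4, -0.1, 0.2]
width: 0.996
```

```bash
python3 - <<'E'
from h import *
print(plan([.4616,.0999],.026,down(105.35))[1:])
im=bot.read_camera("wrist")[:,:,::-1]; cv2.imwrite("pics/w2.png",im)
E
```

```text
(array([ 0.00134634, -0.01512469,  0.03112865]), array([0.25697648, 0.29074571, 0.59543481]))
```

View pics/w2.png

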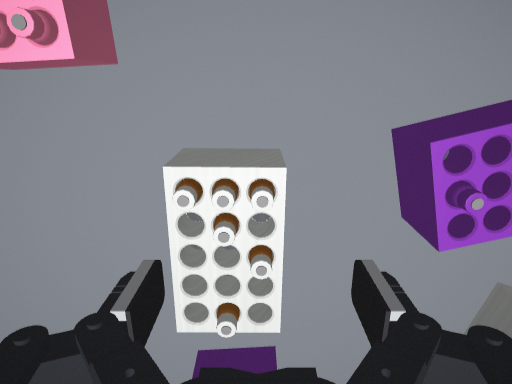

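Request:
{"name": "arm_command", "arguments": {"slide": [[0,-0.004,0],[0,-0.004,0],[0,-0.003,0],[0,0,0],[0,0,0],[0,0,0],[0,0,0],[0,0,0]], "angular": [[0.1,0.1,0.2],[0.1,0.1,0.2],[0,0,0.1],[0,0,0],[0,0,0],[0,0,0],[0,0,0],[0,0,0]], "hand": [0.085,0.085,0.085,0.085,0.085,0.085,0.085,0.085]}}

```text
time: 3.45
tool_pos: [0.4666, 0.1033, 0.0624]
tcp_rot: [-0.416, 3.102, 0.002]
wrist_force: [0.3, 0.4, 0.6]
width: 0.995
```

```bash
python3 - <<'E'
from h import *
print(plan([.4616,.0999],.026,down(105.35))[1:])
E
```

```text
(array([ 0.00616922, -0.00196213,  0.0363319 ]), array([-0.01285716,  0.68785745, -0.0573386 ]))
```

Request:
{"name": "arm_command", "arguments": {"slide": [[0.003,-0.001,0.006],[0.003,-0.001,0.006],[0,0,0.006],[0,0,0.006],[0,0,0.004],[0,0,0],[0,0,0],[0,0,0]], "angular": [[0,0.3,0],[0,0.3,0],[0,0,0],[0,0,0],[0,0,0],[0,0,0],[0,0,0],[0,0,0]], "hand": [0.085,0.085,0.085,0.085,0.085,0.085,0.085,0.085]}}

```text
time: 4.25
tool_pos: [0.4596, 0.0995, 0.0304]
tcp_rot: [0.418, -3.111, 0.0]
wrist_force: [-0.2, 0.8, 0.5]
width: 0.993
```

```bash
python3 - <<'E'
from h import *
print(plan([.4616,.0999],.026,down(105.35))[1:])
E
```

```text
(array([-0.00205318, -0.00012984,  0.00441252]), array([ 0.00906834, -0.14435765, -0.03749691]))
```

Request:
{"name": "arm_command", "arguments": {"slide": [[-0.001,0,0.0015],[-0.001,0,0.0015],[0,0,0],[0,0,0],[0,0,0],[0,0,0],[0,0,0],[0,0,0]], "angular": [[0,0,0],[0,0,0],[0,0,0],[0,0,0],[0,0,0],[0,0,0],[0,0,0],[0,0,0]], "hand": [0.085,0.085,0.07,0.06,0.05,0.05,0.05,0.05], "squeeze": 50}}

```text
time: 5.05
tool_pos: [0.463, 0.1003, 0.0283]
tcp_rot: [-0.419, 3.113, -0.0]
wrist_force: [0.4, -0.0, -0.3]
width: 0.643
```

```bash
python3 - <<'E'
from h import *
s=bot.read_state();print(plan([.4616,.0999],.026,down(105.35))[1:],s['width'],s['wrist_force'],s['torque'])
im=bot.read_camera("wrist")[:,:,::-1]; cv2.imwrite("pics/w3.png",im)
im=bot.read_camera("side")[:,:,::-1]; cv2.imwrite("pics/s3.png",cv2.resize(im[180:320,170:370],None,fx=4,fy=4,interpolation=cv2.INTER_CUBIC))
E
```

```text
(array([1.41956073e-03, 2.43696276e-05, 2.34711854e-03]), array([-0.00941201,  0.0141338 , -0.03571459])) 0.6425872274868403 [ 0.4011331  -0.03104132 -0.28423443] [0.02187256 0.01372497 0.01532316]
```

View pics/w3.png

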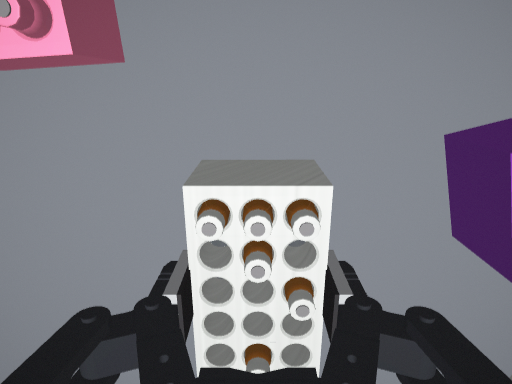

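View pics/s3.png

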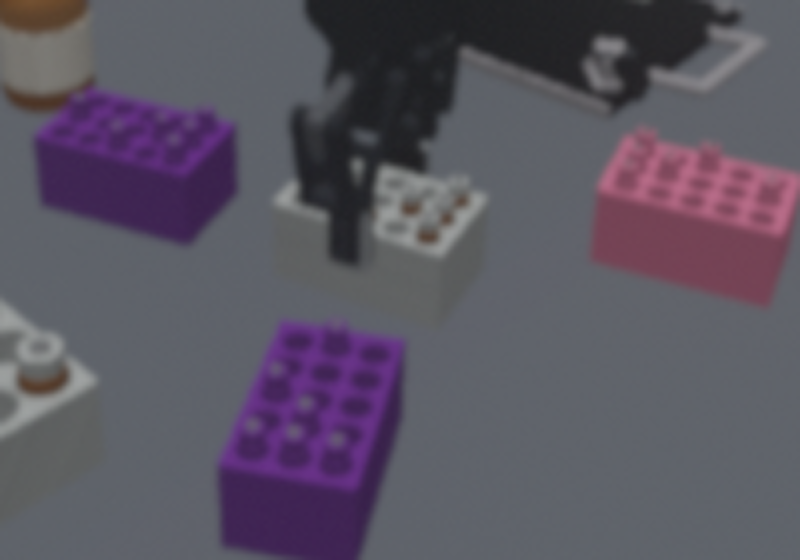

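Request:
{"name": "arm_command", "arguments": {"slide": [[0,0,-0.01],[0,0,-0.02],[0,0,-0.04],[0,0,-0.04],[0,0,-0.04],[0,0,-0.015],[0,0,0],[0,0,0]], "angular": [[0,0,0],[0,0,0],[0,0,0],[0,0,0],[0,0,0],[0,0,0],[0,0,0],[0,0,0]], "hand": [0.05,0.05,0.05,0.05,0.05,0.05,0.05,0.05]}}

```text
time: 5.95
tool_pos: [0.4548, 0.0991, 0.1946]
tcp_rot: [0.416, -3.096, 0.001]
wrist_force: [-0.6, -0.6, -4.4]
width: 0.648
```

```bash
python3 - <<'E'
from h import *
s=bot.read_state();print(s['width'],s['wrist_force'],s['torque'])
R=down(93)
p=plan([.69,-.19],.2,R);print(p[1:]);T=Ro.from_rotvec(p[0]['tcp_rot']); print((R.inv()*T).apply(p[1]))
E
```

```text
0.6480785534981449 [-0.57854973 -0.59385573 -4.36599712] [ 0.01676227 -0.03046318 -0.01713129]
(array([-0.15037379, -0.34094602, -0.00869428]), array([ 1.81999752e-03, -1.01241184e+00,  1.23136886e+01]))
[-0.21975112 -0.30101881 -0.00540128]
```

Request:
{"name": "arm_command", "arguments": {"slide": [[-0.01,-0.023,0],[-0.018,-0.038,0],[-0.021,-0.036,0],[-0.024,-0.034,0],[-0.025,-0.034,0],[-0.025,-0.034,0],[-0.025,-0.034,0],[-0.012,-0.017,0]], "angular": [[0,-0.2,3],[0,-0.2,4],[0,-0.2,4],[0,0,1],[0,0,0],[0,0,0],[0,0,0],[0,0,0]], "hand": [0.05,0.05,0.05,0.05,0.05,0.05,0.05,0.05]}}

```text
time: 6.75
tool_pos: [0.6332, -0.1374, 0.1684]
tcp_rot: [0.085, -3.1, -0.01]
wrist_force: [0.2, 1.3, -4.1]
width: 0.644
```

```bash
python3 - <<'E'
from h import *
R=down(93)
print(plan([.69,-.19],.2,R)[1:])
E
```

```text
(array([-0.05248552, -0.05538351, -0.03413501]), array([ 0.41449594, -2.29146673,  0.13381057]))
```

Request:
{"name": "arm_command", "arguments": {"slide": [[-0.011,-0.011,-0.008],[-0.011,-0.011,-0.008],[-0.011,-0.011,-0.006],[-0.01,-0.011,-0.006],[-0.005,-0.006,-0.003],[0,0,0],[0,0,0],[0,0,0]], "angular": [[0.1,-0.5,0],[0.1,-0.5,0],[0.1,-0.5,0],[0.1,-0.5,0.1],[0,-0.2,0],[0,0,0],[0,0,0],[0,0,0]], "hand": [0.05,0.05,0.05,0.05,0.05,0.05,0.05,0.05]}}

```text
time: 7.55
tool_pos: [0.6801, -0.1883, 0.1802]
tcp_rot: [0.076, -3.114, -0.013]
wrist_force: [-0.6, 0.7, -5.2]
width: 0.643
```

```bash
python3 - <<'E'
from h import *
R=down(93)
print(plan([.69,-.19],.2,R)[1:])
c=bot.get_calibration("wrist")
np.save("cw4.npy",c,allow_pickle=True); im=bot.read_camera("wrist")[:,:,::-1]; cv2.imwrite("pics/w4.png",im)
print(plan([.69,-.19],.2,R)[1:])
E
```

```text
(array([-0.00927848, -0.00199431, -0.02003958]), array([ 0.51745842, -1.48592389, -0.18709629]))
(array([-0.00939292, -0.00213957, -0.02010609]), array([ 0.5225193 , -1.4972835 , -0.17849381]))
```

View pics/w4.png

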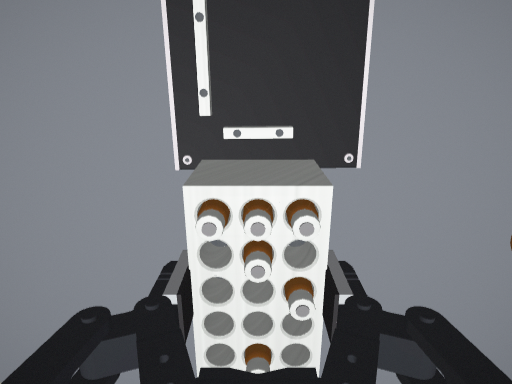

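The wrist view shows both fences clearly: the long one at (203,55) and the short one at (258,132), with the block held below them.

```bash
python3 - <<'E'
from h import *
im=cv2.imread("pics/w4.png")
cv2.imwrite("pics/w4z.png",cv2.resize(im[0:145,170:305],None,fx=4.1,fy=4.1,interpolation=cv2.INTER_CUBIC))
g=im.max(2).astype(int)
for v in (10,40,70,100): print(v,g[v,185:222])
for u in (230,250,280): print(u,g[120:146,u])
E
```

```text
10 [ 51  53  51  50  50  51  50  54 233 242 241 242 242 243 242 241 239 240
 241 233 115 106  63  51  51  52  50  52  51  51  52  52  51  50  53  50
  51]
40 [ 55  56  54  55  54  53  53  54  53  43 234 243 243 244 244 246 244 241
 240 242 245 213 104  83  55  54  53  55  55  54  55  55  55  53  55  55
  54]
70 [ 58  58  59  58  56  58  58  56  54  57  57  91 243 244 245 246 247 246
 244 241 243 245 240 122 108  60  57  56  57  56  56  56  57  56  58  57
  56]
100 [ 59  59  60  59  58  58  61  58  60  59  61  59  59 125 247 246 246 246
 247 246 244 242 245 248 219 104  85  60  59  59  58  54  58  58  60  59
  58]
230 [ 60  59  60  58  60  64  81 146 232 246 247 246 247 247 248 249 248 248
 231  60  58  59  62  61  61  60]
250 [ 61  57  60  58  61  65  93 154 235 246 246 247 247 247 248 248 247 245
 218  58  58  58  58  59  59  60]
280 [ 57  56  58  57  56  70 117 190 235 146 116 116 116 116 116 117 173 243
 159  58  58  57  58  58  58  57]
```

View pics/w4z.png

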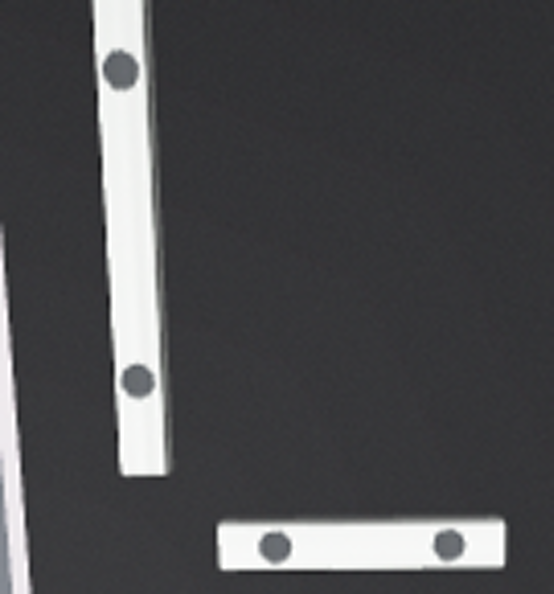

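```bash
python3 - <<'E'
from h import *
im=cv2.imread("pics/w4.png"); g=im.max(2).astype(float)
c=np.load("cw4.npy",allow_pickle=True).item()
def cross(a,lev):  # last falling crossing
    i=[k for k in range(len(a)-1) if a[k]>=lev>a[k+1]][-1]; return i+(a[i]-lev)/(a[i]-a[i+1])
def crossr(a,lev):
    i=[k for k in range(len(a)-1) if a[k]<lev<=a[k+1]][0]; return i+(lev-a[i])/(a[i+1]-a[i])
L=[cast(c,185+cross(g[v,185:222],180),v,.022)[:2] for v in range(6,112)]
Lo=[cast(c,185+crossr(g[v,185:222],150),v,.022)[:2] for v in range(6,112)]
cols=[u for u in range(226,290) if not(230<=u<=245 or 272<=u<=287)]
S=[cast(c,u,118+crossr(g[118:146,u],195),.022)[:2] for u in cols]
So=[cast(c,u,118+cross(g[118:146,u],150),.022)[:2] for u in range(226,290)]
def fit(P):
    P=np.float32(P)*1000; l=cv2.fitLine(P,cv2.DIST_HUBER,0,.01,.01).ravel(); return l[:2],l[2:]/1000
for n,P in dict(L=L,Lo=Lo,S=S,So=So).items():
    d,p=fit(P); print(n,np.degrees(np.arctan2(d[1],d[0])),p)
d1,p1=fit(L); d2,p2=fit(S)
a=np.linalg.solve(np.c_[d1,-d2],p2-p1); C=p1+a[0]*d1; print("corner",C)
for y in (2.5,3.,3.5):
    t=np.radians(y);R=np.array([[np.cos(t),-np.sin(t)],[np.sin(t),np.cos(t)]]); print(y,"seat",C+R@[-.046,.028])
# held block in this frame: 
s=bot.read_state();print(s['tool_pos'],down(93).as_matrix().round(3))
hsv=cv2.cvtColor(im,cv2.COLOR_BGR2HSV)
zt=s['tool_pos'][2]-.0283+.045
m=np.zeros(g.shape,np.uint8); m[175:384,170:345]=(g>225)[175:384,170:345]
T=Ro.from_rotvec(s['tcp_rot'])
for v in (190,240,290): 
    r=np.where(m[v])[0]; 
    print(v,[T.inv().apply(cast(c,u,v,zt)-s['tool_pos']).round(4) for u in (r[0],r[-1])])
print([ (T.inv().apply(cast(c,258,np.where(g[150:230,u]>215)[0][0]+150,zt)-s['tool_pos'])).round(4) for u in (195,235,320)])
E
```

```text
L 3.3648903 [ 0.5672207  -0.23446307]
Lo 3.3052545 [ 0.57006603 -0.24378133]
S -86.95664 [ 0.6291942  -0.19084366]
So -86.80883 [ 0.63895303 -0.19526827]
corner [ 0.63131297 -0.2306947 ]
2.5 seat [ 0.58413541 -0.20472784]
3.0 seat [ 0.5839106  -0.20514052]
3.5 seat [ 0.58368941 -0.20555515]
[ 0.67998268 -0.18816999  0.18016659] [[-0.999 -0.052  0.   ]
 [-0.052  0.999  0.   ]
 [-0.     0.    -1.   ]]
190 [array([ 0.0451, -0.0286, -0.0158]), array([ 0.0449,  0.0284, -0.0153])]
240 [array([ 0.0243, -0.0284, -0.0163]), array([ 0.024 ,  0.0282, -0.0158])]
290 [array([ 0.0013, -0.0277, -0.0169]), array([ 0.001 ,  0.0275, -0.0164])]
[array([ 0.0466,  0.    , -0.0155]), array([ 0.0466,  0.    , -0.0155]), array([ 0.0466,  0.    , -0.0155])]
```

```bash
python3 - <<'E'
from h import *
p=plan([.5754,-.1978],.1,down(93.2));print(p[0]['time'],p[1:])
E
```

```text
7.6 (array([ 0.10279877, -0.00521031,  0.08283853]), array([ 0.5251325 , -1.49637137, -0.37848104]))
```

Request:
{"name": "arm_command", "arguments": {"slide": [[0.01,-0.001,0.008],[0.02,-0.001,0.015],[0.022,-0.001,0.017],[0.02,-0.001,0.017],[0.015,-0.001,0.012],[0.006,0,0.004],[0,0,0],[0,0,0]], "angular": [[0.1,-0.3,-0.1],[0.1,-0.3,-0.1],[0.1,-0.3,-0.1],[0.1,-0.3,-0.1],[0.1,-0.3,0],[0,0,0],[0,0,0],[0,0,0]], "hand": [0.05,0.05,0.05,0.05,0.05,0.05,0.05,0.05]}}

```text
time: 8.4
tool_pos: [0.5839, -0.194, 0.1093]
tcp_rot: [-0.096, 3.134, -0.0]
wrist_force: [0.2, -0.7, -5.1]
width: 0.641
```

```bash
cat > st.py <<'E'
from h import *
import sys
x,y,z=map(float,sys.argv[1:4]); p=plan([x,y],z,down(93.2)); s=p[0]
print(round(s['time'],2),s['tool_pos'].round(4),'d',p[1].round(4),'a',p[2].round(2),'F',s['wrist_force'].round(1),'M',s['torque'].round(2),'w',round(s['width'],3))
# force in carrier axes
t=np.radians(3.2);f=s['wrist_force'];print('Fc',round(f[0]*np.cos(t)+f[1]*np.sin(t),1),round(-f[0]*np.sin(t)+f[1]*np.cos(t),1))
E
python3 st.py .5754 -.1978 .05
```

```text
8.4 [ 0.5839 -0.194   0.1093] d [ 0.0091 -0.0033  0.0592] a [-0.02  0.35  0.3 ] F [ 0.2 -0.7 -5.1] M [ 0.02 -0.   -0.07] w 0.641
Fc 0.1 -0.7
```

Down to just above the plate.

Request:
{"name": "arm_command", "arguments": {"slide": [[0.003,-0.001,0.006],[0.003,-0.001,0.01],[0.003,-0.001,0.012],[0,0,0.012],[0,0,0.01],[0,0,0.005],[0,0,0],[0,0,0]], "angular": [[0,0.1,0.1],[0,0.1,0.1],[0,0.1,0.1],[0,0,0],[0,0,0],[0,0,0],[0,0,0],[0,0,0]], "hand": [0.05,0.05,0.05,0.05,0.05,0.05,0.05,0.05]}}

```text
time: 9.2
tool_pos: [0.5786, -0.1982, 0.0506]
tcp_rot: [-0.089, 3.136, -0.002]
wrist_force: [0.9, -0.6, -4.0]
width: 0.643
```

```bash
python3 st.py .5754 -.1978 .0383
```

```text
9.2 [ 0.5786 -0.1982  0.0506] d [0.0032 0.0006 0.0123] a [-0.09  0.23  0.03] F [ 0.9 -0.6 -4. ] M [-0.05  0.    0.07] w 0.643
Fc 0.8 -0.7
```

Request:
{"name": "arm_command", "arguments": {"slide": [[0.001,0,0.002],[0.001,0,0.002],[0.001,0,0.002],[0,0,0.002],[0,0,0.001],[0,0,0.001],[0,0,0],[0,0,0]], "angular": [[0,0.1,0],[0,0.1,0],[0,0,0],[0,0,0],[0,0,0],[0,0,0],[0,0,0],[0,0,0]], "hand": [0.05,0.05,0.05,0.05,0.05,0.05,0.05,0.05]}}

```text
time: 10.0
tool_pos: [0.5771, -0.199, 0.0419]
tcp_rot: [-0.089, 3.136, -0.005]
wrist_force: [-0.1, -0.2, -5.4]
width: 0.645
```

```bash
python3 st.py .5754 -.1978 .0383
```

```text
10.0 [ 0.5771 -0.199   0.0419] d [0.0016 0.0013 0.0036] a [-0.18  0.22  0.04] F [-0.1 -0.2 -5.4] M [ 0.02 -0.02 -0.01] w 0.645
Fc -0.1 -0.2
```

Request:
{"name": "arm_command", "arguments": {"slide": [[0.0005,0,0.001],[0.0005,0,0.001],[0,0,0.001],[0,0,0.001],[0,0,0.001],[0,0,0.001],[0,0,0.001],[0,0,0]], "angular": [[-0.1,0.1,0],[-0.1,0.1,0],[0,0,0],[0,0,0],[0,0,0],[0,0,0],[0,0,0],[0,0,0]], "hand": [0.05,0.05,0.05,0.05,0.05,0.05,0.05,0.05]}}

```text
time: 10.8
tool_pos: [0.5778, -0.1997, 0.0384]
tcp_rot: [-0.089, 3.137, -0.001]
wrist_force: [-1.8, 0.5, -2.8]
width: 0.645
```

```bash
python3 st.py .5754 -.1978 .0383
python3 - <<'E'
from h import *
im=bot.read_camera("side")[:,:,::-1]; cv2.imwrite("pics/s5.png",cv2.resize(im[120:230,230:390],None,fx=5,fy=5,interpolation=cv2.INTER_CUBIC))
im=bot.read_camera("wrist")[:,:,::-1]; cv2.imwrite("pics/w5.png",im)
E
```

```text
10.8 [ 0.5778 -0.1997  0.0384] d [0.0023 0.002  0.0001] a [-0.04  0.18  0.04] F [-1.8  0.5 -2.8] M [-0.    0.23  0.01] w 0.645
Fc -1.7 0.6
```

View pics/s5.png

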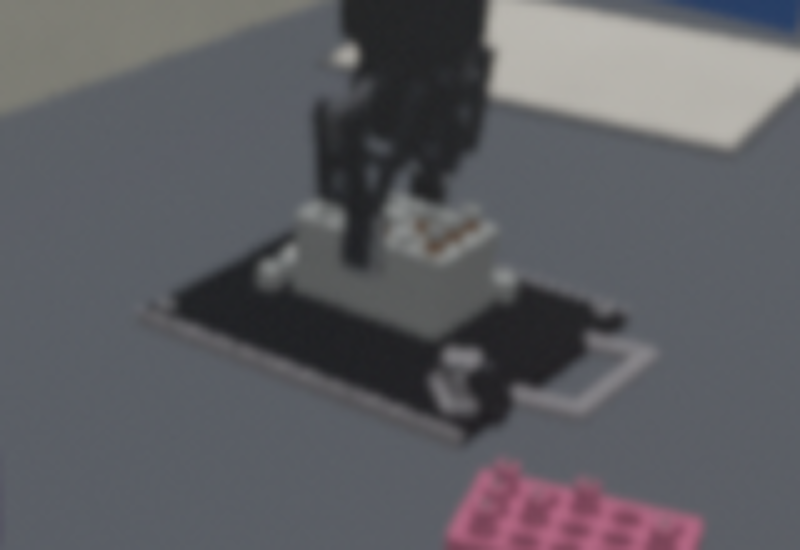

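View pics/w5.png

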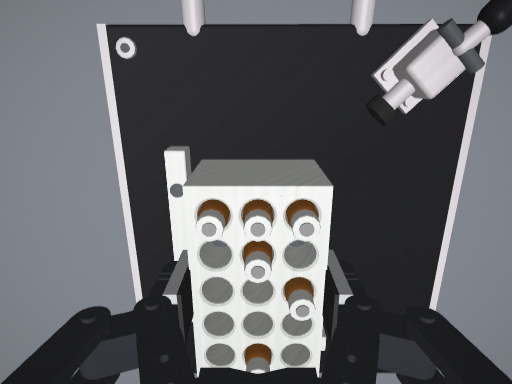

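Request:
{"name": "arm_command", "arguments": {"slide": [[0,0,0.001],[0,0,0.001],[0,0,0.001],[0,0,0.001],[0,0,0.001],[0,0,0.001],[0,0,0.001],[0,0,0.001]], "angular": [[0,0.1,0],[0,0.1,0],[0,0,0],[0,0,0],[0,0,0],[0,0,0],[0,0,0],[0,0,0]], "hand": [0.05,0.05,0.05,0.05,0.05,0.05,0.05,0.05], "squeeze": 30}}

```text
time: 11.7
tool_pos: [0.5802, -0.2005, 0.0384]
tcp_rot: [-0.089, 3.138, -0.002]
wrist_force: [-3.4, 0.7, 7.4]
width: 0.642
```

```bash
python3 st.py .5838 -.2053 .0383
```

```text
11.7 [ 0.5802 -0.2005  0.0384] d [-0.0033 -0.005   0.0001] a [-0.08  0.14  0.04] F [-3.4  0.7  7.4] M [0.46 0.75 0.05] w 0.642
Fc -3.4 0.9
```

Request:
{"name": "arm_command", "arguments": {"slide": [[0,-0.0012,0.0005],[0,-0.0012,0.0005],[0,-0.0012,0.0005],[0,-0.0012,0.0005],[0,-0.0012,0.0005],[0,-0.0012,0.0005],[0,-0.0012,0.0005],[0,-0.0012,0.0005]], "angular": [[0,0,0],[0,0,0],[0,0,0],[0,0,0],[0,0,0],[0,0,0],[0,0,0],[0,0,0]], "hand": [0.05,0.05,0.05,0.05,0.05,0.05,0.05,0.05]}}

```text
time: 12.5
tool_pos: [0.5824, -0.2051, 0.0385]
tcp_rot: [-0.089, 3.137, 0.011]
wrist_force: [-3.5, 6.7, 8.9]
width: 0.646
```

```bash
python3 st.py .5838 -.2053 .0383
```

```text
12.5 [ 0.5824 -0.2051  0.0385] d [-0.0014 -0.0003  0.0002] a [0.39 0.18 0.03] F [-3.5  6.7  8.9] M [0.87 0.7  0.08] w 0.646
Fc -3.2 6.9
```

Request:
{"name": "arm_command", "arguments": {"slide": [[-0.0008,-0.0012,0.0005],[-0.0008,-0.0012,0.0005],[-0.0008,-0.0012,0.0005],[-0.0008,-0.0012,0.0005],[-0.0008,-0.0012,0.0005],[-0.0008,-0.0012,0.0005],[-0.0008,-0.0012,0.0005],[-0.0008,-0.0012,0.0005]], "angular": [[0.2,0.1,0],[0.2,0.1,0],[0.2,0.1,0],[0.2,0.1,0],[0.2,0.1,0],[0.2,0.1,0],[0.2,0.1,0],[0.2,0.1,0]], "hand": [0.05,0.05,0.05,0.05,0.05,0.05,0.05,0.05]}}

```text
time: 13.3
tool_pos: [0.5833, -0.2048, 0.039]
tcp_rot: [0.088, -3.115, 0.009]
wrist_force: [-5.4, 4.6, 9.9]
width: 0.642
```

```bash
python3 st.py .5838 -.2053 .0383
```

```text
13.3 [ 0.5833 -0.2048  0.039 ] d [-0.0005 -0.0005  0.0007] a [-0.28 -1.48  0.04] F [-5.4  4.6  9.9] M [1.4  0.56 0.13] w 0.642
Fc -5.1 4.9
```

Request:
{"name": "arm_command", "arguments": {"slide": [[0,-0.0005,0.0005],[0,-0.0005,0.0005],[0,-0.0005,0.0005],[0,-0.0005,0.0005],[0,-0.0005,0.0005],[0,-0.0005,0.0005],[0,-0.0005,0.0005],[0,-0.0005,0.0005]], "angular": [[0,-0.4,0],[0,-0.4,0],[0,-0.3,0],[0,-0.2,0],[0,0,0],[0,0,0],[0,0,0],[0,0,0]], "hand": [0.05,0.05,0.05,0.05,0.05,0.05,0.05,0.05]}}

```text
time: 14.1
tool_pos: [0.5835, -0.2049, 0.0384]
tcp_rot: [0.09, -3.138, -0.003]
wrist_force: [-3.7, 4.8, 7.8]
width: 0.643
```

```bash
python3 st.py .5838 -.2053 .0383
python3 - <<'E'
from h import *
im=bot.read_camera("side")[:,:,::-1]; cv2.imwrite("pics/s6.png",cv2.resize(im[130:220,240:380],None,fx=5.7,fy=5.7,interpolation=cv2.INTER_CUBIC))
im=bot.read_camera("wrist")[:,:,::-1]; cv2.imwrite("pics/w6.png",im)
im=bot.read_camera("top")[:,:,::-1]; cv2.imwrite("pics/t6.png",cv2.resize(im[140:270,280:400],None,fx=4.5,fy=4.5,interpolation=cv2.INTER_CUBIC))
E
```

```text
14.1 [ 0.5835 -0.2049  0.0384] d [-0.0003 -0.0004  0.0001] a [ 0.1  -0.12  0.09] F [-3.7  4.8  7.8] M [0.62 0.53 0.09] w 0.643
Fc -3.4 5.0
```

View pics/s6.png

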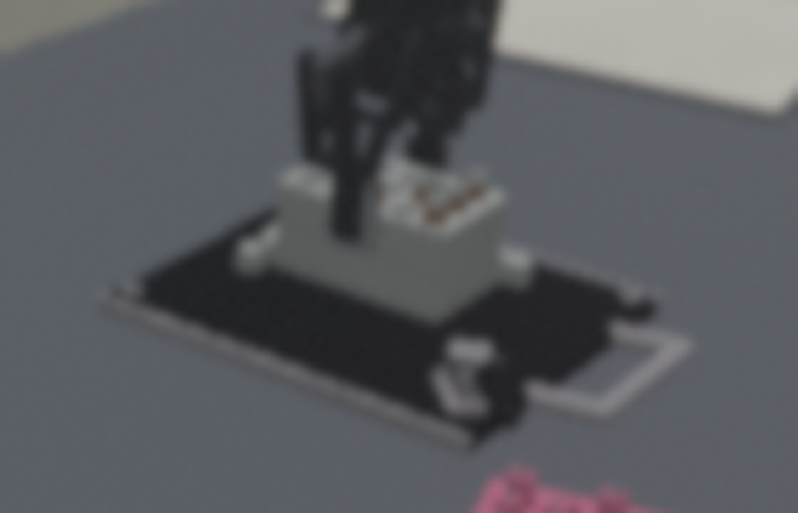

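View pics/w6.png

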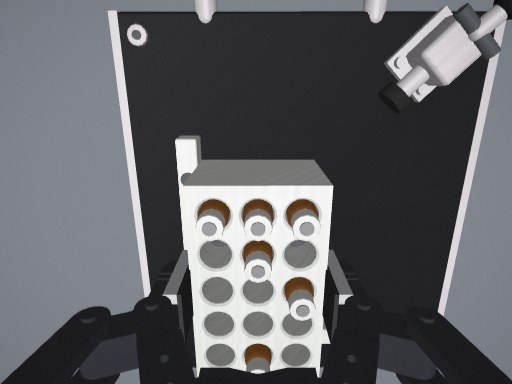

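View pics/t6.png

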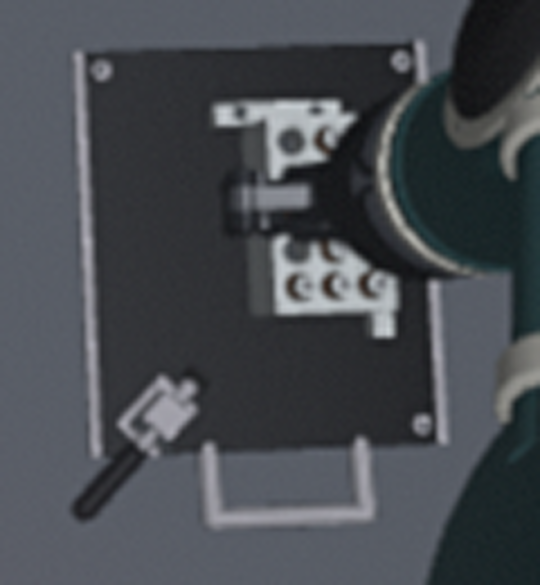

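Request:
{"name": "arm_command", "arguments": {"slide": [[-0.0015,-0.0006,0.0004],[-0.0015,-0.0006,0.0004],[-0.0015,-0.0006,0.0004],[-0.0015,-0.0006,0.0004],[-0.0015,-0.0006,0.0004],[-0.0015,-0.0006,0.0004],[-0.0015,-0.0006,0.0004],[-0.0015,-0.0006,0.0004]], "angular": [[0,0,0],[0,0,0],[0,0,0],[0,0,0],[0,0,0],[0,0,0],[0,0,0],[0,0,0]], "hand": [0.05,0.05,0.05,0.05,0.05,0.05,0.05,0.05]}}

```text
time: 15.05
tool_pos: [0.5852, -0.205, 0.0386]
tcp_rot: [0.091, -3.116, -0.016]
wrist_force: [-8.7, 4.8, 11.3]
width: 0.642
```

```bash
python3 st.py .5838 -.2053 .0383
```

```text
15.05 [ 0.5852 -0.205   0.0386] d [ 0.0014 -0.0003  0.0004] a [ 0.64 -1.37  0.13] F [-8.7  4.8 11.3] M [ 0.39  0.96 -0.06] w 0.642
Fc -8.4 5.3
```

Request:
{"name": "arm_command", "arguments": {"slide": [[-0.0008,-0.0008,0.0004],[-0.0008,-0.0008,0.0004],[-0.0008,-0.0008,0.0004],[-0.0008,-0.0008,0.0004],[-0.0008,-0.0008,0.0004],[-0.0008,-0.0008,0.0004],[-0.0008,-0.0008,0.0004],[-0.0008,-0.0008,0.0004]], "angular": [[0.2,-0.4,0],[0.2,-0.4,0],[0.2,-0.4,0],[0.1,-0.3,0],[0.1,-0.2,0],[0.1,-0.1,0],[0.1,-0.1,0],[0.1,-0.1,0]], "hand": [0.05,0.05,0.05,0.05,0.05,0.05,0.05,0.05]}}

```text
time: 15.85
tool_pos: [0.5852, -0.2048, 0.0384]
tcp_rot: [0.091, -3.138, -0.005]
wrist_force: [-4.1, 4.4, 9.4]
width: 0.643
```

```bash
python3 st.py .5838 -.2053 .0383
```

```text
15.85 [ 0.5852 -0.2048  0.0384] d [ 0.0014 -0.0004  0.0001] a [ 0.2  -0.14  0.13] F [-4.1  4.4  9.4] M [0.7  1.03 0.02] w 0.643
Fc -3.9 4.7
```

Request:
{"name": "arm_command", "arguments": {"slide": [[-0.0015,-0.0012,0.0004],[-0.002,-0.0012,0.0004],[-0.002,-0.0015,0.0004],[-0.002,-0.0015,0.0004],[-0.002,-0.0015,0.0004],[-0.002,-0.0015,0.0004],[-0.002,-0.0015,0.0004],[-0.002,-0.0015,0.0004]], "angular": [[0.1,-0.2,0],[0.1,-0.2,0],[0.1,-0.2,0],[0.1,-0.2,0],[0.1,-0.2,0],[0.1,-0.2,0],[0.1,-0.2,0],[0.1,-0.2,0]], "hand": [0.05,0.05,0.05,0.05,0.05,0.05,0.05,0.05]}}

```text
time: 16.65
tool_pos: [0.5852, -0.2049, 0.0385]
tcp_rot: [0.092, -3.13, -0.016]
wrist_force: [-9.0, 7.3, 13.4]
width: 0.639
```

```bash
python3 st.py .5838 -.2053 .0383
```

```text
16.65 [ 0.5852 -0.2049  0.0385] d [ 0.0014 -0.0003  0.0002] a [ 0.6  -0.56  0.15] F [-9.   7.3 13.4] M [ 0.76  1.54 -0.03] w 0.639
Fc -8.5 7.8
```

Request:
{"name": "arm_command", "arguments": {"slide": [[-0.001,-0.0015,0],[-0.001,-0.0015,0],[-0.0015,-0.0015,0.0001],[-0.0015,-0.0015,0.0001],[-0.0015,-0.0015,0.0001],[-0.0015,-0.0015,0.0001],[-0.0015,-0.0015,0.0001],[-0.0015,-0.0015,0.0001]], "angular": [[0.25,-0.35,0],[0.25,-0.35,0],[0.25,-0.3,0],[0.2,-0.3,0],[0.2,-0.3,0],[0.2,-0.3,0],[0.2,-0.3,0],[0.2,-0.3,0]], "hand": [0.05,0.05,0.05,0.05,0.05,0.05,0.05,0.05], "squeeze": 20}}

```text
time: 17.45
tool_pos: [0.5854, -0.2048, 0.0383]
tcp_rot: [-0.092, 3.131, 0.002]
wrist_force: [-6.3, 7.2, 9.9]
width: 0.645
```

```bash
python3 st.py .5838 -.2053 .0383
python3 - <<'E'
from h import *
im=bot.read_camera("wrist")[:,:,::-1]; cv2.imwrite("pics/w7.png",im)
E
```

```text
17.45 [ 0.5854 -0.2048  0.0383] d [ 0.0017 -0.0004 -0.    ] a [0.05 0.54 0.16] F [-6.3  7.2  9.9] M [1.23 1.36 0.1 ] w 0.645
Fc -5.9 7.5
```

View pics/w7.png

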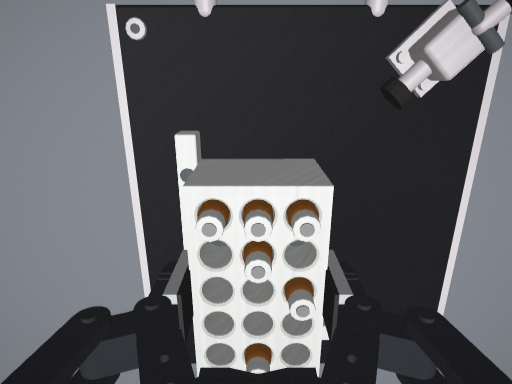

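```bash
python3 - <<'E'
from h import *
im=cv2.imread("pics/w7.png"); g=im.max(2).astype(float); c=bot.get_calibration("wrist")
def fit(P):
    P=np.float32(P)*1000; l=cv2.fitLine(P,cv2.DIST_HUBER,0,.01,.01).ravel(); a=np.degrees(np.arctan2(l[1],l[0])); return round((a+45)%90-45,2),(l[2:]/1000).round(4)
def up(a,lev):
    for i in range(len(a)-1):
        if a[i]<lev<=a[i+1]: return i+(lev-a[i])/(a[i+1]-a[i])
def dn(a,lev):
    for i in range(len(a)-1,0,-1):
        if a[i-1]>=lev>a[i]: return i-1+(a[i-1]-lev)/(a[i-1]-a[i])
print("col",g[150:195,250]); print("row215",g[215,180:192],g[215,325:340])
print("bottom end edge",fit([cast(c,u,150+up(g[150:175,u],85),.010)[:2] for u in range(208,310)]))
print("top end edge",fit([cast(c,u,175+up(g[175:200,u],190),.055)[:2] for u in range(190,328)]))
print("right top",fit([cast(c,300+dn(g[v,300:345],150),v,.055)[:2] for v in range(190,245)]))
print("carrier left in",fit([cast(c,100+dn(g[v,100:150],140),v,.010)[:2] for v in range(50,240)]))
print("carrier right in",fit([cast(c,430+up(g[v,430:505],140),v,.010)[:2] for v in range(120,240)]))
print("fence end top",fit([cast(c,u,120+up(g[120:145,u],150),.022)[:2] for u in range(178,196)]))
print("fence outer",fit([cast(c,165+up(g[v,165:185],150),v,.022)[:2] for v in range(140,240)]))
E
```

```text
col [ 41.  44.  46.  46.  44.  44.  45.  44.  62. 106. 118. 118. 119. 117.
 119. 120. 120. 118. 119. 117. 117. 117. 121. 121. 120. 118. 119. 121.
 120. 119. 118. 121. 121. 120. 119. 141. 214. 245. 245. 245. 244. 244.
 245. 244. 245.]
row215 [ 39. 227. 243. 243. 243. 243. 243. 244. 245. 244. 243. 243.] [243. 244. 244. 245. 245. 245. 200.  37.  37.  38.  38.  40.  39.  37.
  37.]
bottom end edge (np.float32(3.48), array([ 0.5382, -0.2119], dtype=float32))
top end edge (np.float32(3.34), array([ 0.538 , -0.2072], dtype=float32))
right top (np.float32(3.31), array([ 0.5493, -0.1783], dtype=float32))
carrier left in (np.float32(3.33), array([ 0.536, -0.27 ], dtype=float32))
carrier right in (np.float32(3.29), array([ 0.5376, -0.1007], dtype=float32))
fence end top (np.float32(3.09), array([ 0.5256, -0.2412], dtype=float32))
fence outer (np.float32(3.4), array([ 0.5573, -0.2446], dtype=float32))
```

Request:
{"name": "arm_command", "arguments": {"slide": [[-0.0015,-0.0015,0.0003],[-0.0015,-0.0015,0.0003],[-0.002,-0.002,0.0003],[-0.002,-0.002,0.0003],[-0.0025,-0.002,0.0003],[-0.0025,-0.002,0.0003],[-0.0025,-0.002,0.0003],[-0.0025,-0.002,0.0003]], "angular": [[0.2,0.1,0.05],[0.2,0.1,0.05],[0.2,-0.1,0.05],[0.2,-0.1,0],[0.2,-0.2,0],[0.2,-0.3,0],[0.2,-0.3,0],[0.2,-0.3,0]], "hand": [0.05,0.05,0.05,0.05,0.05,0.05,0.05,0.05], "squeeze": 40}}

```text
time: 18.3
tool_pos: [0.5853, -0.2048, 0.0383]
tcp_rot: [0.091, -3.13, -0.001]
wrist_force: [-10.7, 8.2, 14.3]
width: 0.641
```

```bash
python3 st.py .5838 -.2053 .0383
```

```text
18.3 [ 0.5853 -0.2048  0.0383] d [ 0.0015 -0.0004  0.    ] a [ 0.07 -0.58  0.12] F [-10.7   8.2  14.3] M [1.43 1.35 0.17] w 0.641
Fc -10.2 8.8
```

Request:
{"name": "arm_command", "arguments": {"slide": [[-0.0025,-0.0025,-0.0002],[-0.003,-0.003,-0.0002],[-0.003,-0.003,0],[-0.0035,-0.003,0],[-0.0035,-0.003,0],[-0.0035,-0.003,0],[-0.0035,-0.003,0],[-0.0035,-0.003,0]], "angular": [[0.25,-0.5,0.05],[0.3,-0.5,0.05],[0.3,-0.5,0.05],[0.3,-0.4,0],[0.3,-0.4,0],[0.3,-0.4,0],[0.3,-0.4,0],[0.3,-0.4,0]], "hand": [0.05,0.05,0.05,0.05,0.05,0.05,0.05,0.05]}}

```text
time: 19.1
tool_pos: [0.5853, -0.2048, 0.0383]
tcp_rot: [0.091, -3.134, -0.003]
wrist_force: [-12.9, 11.7, 17.0]
width: 0.645
```

```bash
python3 st.py .5838 -.2053 .0383
```

```text
19.1 [ 0.5853 -0.2048  0.0383] d [ 0.0016 -0.0004 -0.    ] a [ 0.14 -0.38  0.13] F [-12.9  11.7  17. ] M [1.68 1.76 0.12] w 0.645
Fc -12.2 12.4
```

```bash
python3 - <<'E'
from h import *
c=bot.get_calibration("wrist")
im=np.ascontiguousarray(bot.read_camera("wrist")[:,:,::-1]); cv2.imwrite("pics/w8.png",im)
sd=bot.read_camera("side")[:,:,::-1]; cv2.imwrite("pics/s8.png",cv2.resize(sd[110:230,220:390],None,fx=4.6,fy=4.6,interpolation=cv2.INTER_CUBIC))
g=im.max(2).astype(float)
def fit(P):
    P=np.float32(P)*1000; l=cv2.fitLine(P,cv2.DIST_HUBER,0,.01,.01).ravel(); a=np.degrees(np.arctan2(l[1],l[0])); return round(float((a+45)%90-45),2),(l[2:]/1000)
def up(a,lev):
    for i in range(len(a)-1):
        if a[i]<lev<=a[i+1]: return i+(lev-a[i])/(a[i+1]-a[i])
def dn(a,lev):
    for i in range(len(a)-1,0,-1):
        if a[i-1]>=lev>a[i]: return i-1+(a[i-1]-lev)/(a[i-1]-a[i])
r={}
r["botend"]=fit([cast(c,u,150+up(g[150:175,u],85),.010)[:2] for u in range(208,310)])
r["topend"]=fit([cast(c,u,175+up(g[175:200,u],190),.055)[:2] for u in range(190,328)])
r["right"]=fit([cast(c,300+dn(g[v,300:345],150),v,.055)[:2] for v in range(190,245)])
r["carL"]=fit([cast(c,100+dn(g[v,100:150],140),v,.010)[:2] for v in range(50,240)])
r["fend"]=fit([cast(c,u,120+up(g[120:145,u],150),.022)[:2] for u in range(178,196)])
r["fout"]=fit([cast(c,165+up(g[v,165:185],150),v,.022)[:2] for v in range(140,240)])
t=np.radians(3.33);ex=np.array([np.cos(t),np.sin(t)]);ey=np.array([-ex[1],ex[0]])
for k,(a,p) in r.items(): print(k,a,(p@ex).round(4),(p@ey).round(4))
E
python3 st.py .5838 -.2053 .0383
```

```text
botend 3.38 0.525 -0.2379
topend 3.28 0.5251 -0.2381
right 3.25 0.5384 -0.21
carL 3.34 0.519 -0.3006
fend 3.14 0.5107 -0.2716
fout 3.37 0.5379 -0.2765
19.2 [ 0.5853 -0.2048  0.0383] d [ 0.0016 -0.0004 -0.    ] a [ 0.14 -0.38  0.13] F [-14.   11.1  16.7] M [1.67 1.79 0.09] w 0.642
Fc -13.4 11.9
```

View pics/s8.png

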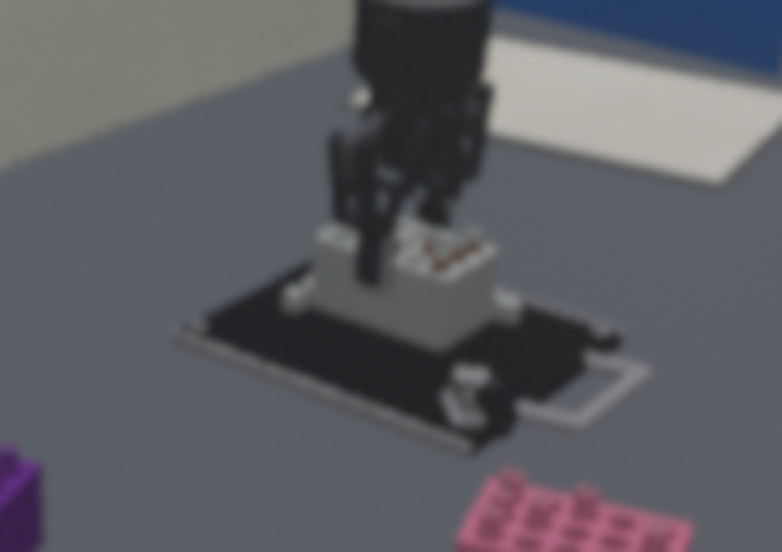

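View pics/w8.png

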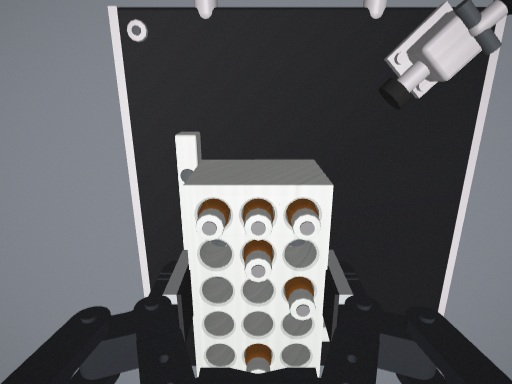

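The block's yaw matches the fences to about 0.1°. Its position agrees within 0.5 mm, and the push is holding steady, so I'm handing in.

```bash
python3 -c "
from workcell import bot
print(bot.finish_job())"
```

```text
the job is handed in; nothing more can be done
None
```

I picked up the aluminium 15-hole block, set it down on the carrier and pushed it into the corner. I handed the job in at about 19.2 s with the gripper still holding the block against both fences.

**Last checks:**
- **Push:** the sideways force held at about 13 N towards the short fence and 12 N towards the long fence, with about 17 N downwards. Plate friction takes some of that, so the force on each fence is somewhat lower.
- **Grip:** set to 40 N. The tool did not move when I increased the push, which shows contact with both fences.
- **Squareness:** the block's yaw measured 3.25–3.38° and the long fence's 3.37°.
- **Position:** in the camera images the block came out 0.3 mm from fully seated at the short fence and 0.5 mm at the long fence. That is within the calibration error of about 2 mm.
- **Flatness:** the tool height matched a block resting on the plate, and the block's visible end looked vertical.

**Disagreements:** the tool stopped about 1.5 mm further towards the short fence than my first fence measurement predicted. It also leaned about 0.4° in pitch under the push, and it had leaned up to 1.5° for a moment earlier in the push, which I corrected. I could not check the block's sideways tilt directly, because the gripper hid that edge.

I did not move the other block, the bottle or the carton.

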